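# Walk the litho stone round to face the register fence

## Task

The small lithographic stone lies turned away from the aluminium register fence on the print bench. Push it round on the bench, without lifting or tipping it, until its long straight face (the one without cut corners) lies flat against the fence, with the whole of that face on the fence, and leave it there. Leave the paint jar, the ink tub and the brush pot where they stand.

Things in the scene. Friction and masses are not known exactly. Their poses are not given: they have to be found in the camera images.
- stone: Loose grey slab of stone lying flat, 0.8 to 1 kg, 34 mm high, 140 mm long (its y), 96 mm wide (its x), too wide to grip. Origin: centre of this outline, on the underside; z up. The long side at x = +48 mm is the straight face. The other long side (x = -48) has both corners cut at 45 degrees, 25 mm each way, leaving y = -45 to +45 flat. Short ends (y = +-70) are flat from x = -23 to +48.
- face_left (a point): Bottom corner of the stone at the +y end of its straight face (48, 70, 0 mm in the stone's frame). The stone slides and turns on the bench with friction, roughly 4 to 7 N to push it along.
- face_right (a point): Bottom corner of the stone at the -y end of its straight face (x = 48, y = -70, z = 0 mm in the stone's frame).
- fence: Aluminium bar fixed to the bench, 240 mm long (its y), 24 mm deep, 18 mm high. Origin: middle of its working face, at bench level. The face is the plane x = 0, y = -120 to +120 mm; the bar lies at x = 0 to +24 and the stone's side is -x (the robot's). z up. Job done: the stone's x axis points along the fence's +x, its origin at x = -48, y within +-50 mm in the fence's frame.
- paint_jar: Bystander: loose white paint jar with white cap, 54 mm across, 60 mm high, standing beyond the fence. Origin under its centre.
- ink_tub: Bystander: loose grey ink tub with black cap, 66 mm across, 50 mm high, standing off the fence's -y end. Origin under its centre.
- brush_pot: Bystander: loose white pot 72 mm across and 80 mm high with brushes in it, 215 mm high in all, standing off the fence's +y end. Origin under its centre.
Not all that is in view belongs to the job. Leave any green, red or yellow look-alike of the stone alone.

How it is judged:
On the way:
1. the stone has been turned so that its straight face looks at the fence, within about 30 degrees (angle between the x axis of stone and the x axis of fence, either way round below 0.52 rad and x of fence in the frame of stone above 0.03 m), for 0.2 s.
At the end, for the whole second after the job is handed in: Both ends of the stone's straight face are within 5 mm of the fence's face and within the fence's length (3 mm grace), the stone lies flat on the bench and is at rest (x of face_left in the frame of fence between -0.005 and 0.005 m and x of face_right in the frame of fence between -0.005 and 0.005 m and y of face_left in the frame of fence below 0.123 m and y of face_right in the frame of fence above -0.123 m and x of stone in the frame of fence below -0.03 m and height (world z) of stone below 0.005 m and angle between stone's own z axis and vertical below 0.05 rad and linear speed of stone below 0.01 m/s); the robot touches nothing.
It fails at once if the stone is lifted off the bench or tipped (height (world z) of stone above 0.012 m or angle between stone's own z axis and vertical above 0.15 rad).
It fails at once if the paint jar, ink tub or brush pot is moved more than 20 mm or tipped (distance of any of paint_jar, ink_tub, brush_pot from where it was at the start of the episode above 0.02 m or angle between any of paint_jar, ink_tub, brush_pot's own z axis and vertical above 0.3 rad).
It also fails if it takes over 64 s, if anything falls off the work surface, if the arm or the gripper's body presses on something with over 40 N, if the wrist force passes 120 N, or if a joint passes its speed limit or range.

## Robot

A 6-joint arm with a two-finger parallel gripper is mounted at the origin on the work surface. World frame = base frame: x ahead of the robot, y to its left, z up, the work surface at z = 0. Lengths are in m, angles in rad, forces in N, time in s.
With the tool pointing down it reaches from about 0.25 to 0.775 m from the base axis. Payload 4 kg.
Tool frame: the origin (TCP) lies at the centre of the arm's flange, where the gripper is bolted on; the fingertips stand 199 mm ahead of it and the grasp point (between the pads) lies 180 mm ahead of it (robot.tcp_to_tips is the z of the fingertips in the tool frame, in m); z points along the fingers, y is the line along which they close (so a half turn about z gives the same grasp; the last joint's range is limited). The gripper opens to 94 mm and grips with 3 to 60 N. Pads are 16 mm wide; open, the fingers measure 119 mm over their backs; the gripper's body (75 mm by 177 mm) begins 78 mm behind the grasp point.
Start: joints at [1.114, 0.087, 1.371, -0, 1.684, -0.103], TCP at [0.191, 0.516, 0.405] pointing down, gripper open.
Joint ranges: [-3.1, 3.1], [-0.76, 2.03], [0.27, 2.55], [-1.08, 4.22], [0.17, 2.65], [-2.57, 2.57]. Speed limits (rad/s): [2.79, 2.79, 3.14, 3.14, 3.14, 3.14].

## Interface

Orientations are given as [roll, pitch, yaw] about the fixed x, y, z axes, in that order (R = Rz(yaw) Ry(pitch) Rx(roll)).
In Python, from bench import robot gives the robot as it stands.
- The arm moves only by the tool play_rows, never from a script. Its arguments are lists of equal length, an entry for each row: "translation": the shift along the tool's x, y, z scaled (see below), a list of three; "twist": the turn, a rotation vector about the tool's x, y, z scaled (see below), a list of three; "gripper": the opening, from -1 (shut) to 1 (fully open). A call has 1 to 8 rows; each row shifts and turns the commanded pose from where the row before left it, along the tool's axes as they then stand; what a row does not reach is not made up. The controller multiplies each number of a shift by 0.04 m and each number of a turn by 0.1 rad. A row lasts 1/10 s, in which the tool goes at most 50 mm and 8.59 degrees, less where a joint would pass 70% of its speed; a pose out of reach is approached as far as the arm can. A call with a number of a shift or a turn outside -1 to 1 is refused whole. A call with a gripper value outside its range is refused whole. The fingers move at their own pace and stop on an object; the grip force is fixed at half the most. Time passes only in rows, so rows that do not move let the fingers close. It gives the time, the measured TCP pose, the force, the opening and the grip force at its end, in the units of the state.
- robot.get_obs(): the state, without advancing time (a new reading comes with each control period).
- robot.snapshot(name): name is "side" or "top" or "wrist"; returns the picture (420x560x3 uint8, red, green, blue); there is no depth.
- robot.camera_model(name): a dict with "camera_matrix" (3x3 intrinsics, pixels), "rvec" (rotation vector, rad) and "tvec" (3), from world to camera coordinates, as OpenCV has them. Camera axes: x right, y down, z forward; pixel columns grow to the right and rows downward; lengths in m; the calibration is good to about 2 mm. A picture is of the moment at which its call begins: read the wrist's pose just before it. camera_model takes no time and is no camera call; for the wrist camera it gives the pose at the moment of the call.
- robot.close_job(): hands the job in; it is judged then, once.
Trained networks look in the newest picture that a camera, given by its name, has taken for a name from the list of things; names that differ only in an ending like _2 or _b are one class to them, and where a whole thing is asked for, a point or a joint stands for the part that bears it (a point fixed in the world has none). Each returns a list of dicts, best first, with "score" (0 to 1); they miss things now and then, are a little off and sometimes report something else, mostly with a low value. They report only what shows in the picture. A call takes as long as a camera call. They do not tell look-alikes from the thing itself.
- robot.recognise(name, camera): "centre" ([x, y, z] in m, in world coordinates, good to about 4 mm: the middle of the surface that is visible of it).
- robot.spot_point(name, camera): "centre" ([x, y, z] in m, in world coordinates, good to about 4 mm: a listed point, or the origin of a listed thing).
The state is a dict: "time": time; "joint_positions": joint angles; "qvel": joint speeds; "joint_torque": joint torques, N m; "tool_pos": TCP position; "ee_rot": TCP orientation; "wrist_force": force on the tool from outside, world axes, zero at the start; "wrist_torque": the same for the moment, N m; "width": finger opening in m; "finger_force": force on a finger pad.
Only numpy, scipy, OpenCV 4.12 (cv2) and the standard library are available. Lean on these libraries where they do the work, as an engineer would, in place of code of your own. Each camera call takes 0.05 s, during which the arm holds its last target. There are 200 camera calls.

## Working session

There is one attempt and no reset: what is moved stays moved. The work goes in short steps, Python scripts to look and compute and a tool call to move; the robot and the scene stay as the last step left them, time stands still between calls to the robot, and variables do not carry over. Pictures are saved under pics/ and viewed, at most 10 in all, crops included, and the job is handed in when it is done.

Besides the shell and the picture viewer there is one more tool, called after "Call:" by a JSON object that holds its "op" and its "data". play_rows: Moves the arm, as the interface text tells. Its arguments: {"type":"object","properties":{"translation":{"type":"array","items":{"type":"array","items":{"type":"number","minimum":-1,"maximum":1}}},"twist":{"type":"array","items":{"type":"array","items":{"type":"number","minimum":-1,"maximum":1}}},"gripper":{"type":"array","items":{"type":"number"}}},"required":["translation","twist","gripper"]}

```bash
mkdir -p pics
cat > h.py <<'E'
import numpy as np, cv2
from bench import robot
def snap(c,n):
    im=robot.snapshot(c); cv2.imwrite(f'pics/{n}.png',im[:,:,::-1]); return im
def ray(c,uv,z):
    m=robot.camera_model(c);R=cv2.Rodrigues(np.array(m['rvec'],float))[0];t=np.array(m['tvec'],float).ravel()
    K=np.array(m['camera_matrix']);C=-R.T@t
    out=[]
    for u,v in uv:
        d=R.T@np.linalg.inv(K)@[u,v,1]; out.append(C+d*(z-C[2])/d[2])
    return np.round(out,4)
def proj(c,P):
    m=robot.camera_model(c)
    return cv2.projectPoints(np.array(P,float).reshape(-1,1,3),np.array(m['rvec'],float),np.array(m['tvec'],float),np.array(m['camera_matrix'],float),None)[0].reshape(-1,2).round(1)
E
python3 - <<'E'
from h import *
o=robot.get_obs();print({k:np.round(o[k],3).tolist() for k in('time','tool_pos','ee_rot','width','wrist_force')})
snap('top','top1')
for n in['stone','fence','paint_jar','ink_tub','brush_pot','face_left','face_right']:
    for f in(robot.spot_point,robot.recognise):
        r=f(n,'top');print(n,f.__name__,[(np.round(d['centre'],3).tolist(),round(d['score'],2),proj('top',d['centre']).tolist()) for d in r])
E
```

```text
{'time': 0.0, 'tool_pos': [0.191, 0.516, 0.404], 'ee_rot': [-3.139, -0.0, 2.788], 'width': 0.094, 'wrist_force': [-0.232, -0.873, 0.118]}
stone call [([0.431, 0.292, -0.001], 0.95, [[178.7, 296.1]]), ([0.523, 0.068, 0.003], 0.79, [[279.3, 254.8]]), ([0.405, -0.09, 0.003], 0.65, [[351.2, 308.7]]), ([0.802, -0.106, -0.002], 0.61, [[352.9, 138.2]])]
stone call [([0.404, -0.088, 0.037], 0.95, [[353.0, 310.5]]), ([0.522, 0.067, 0.038], 0.87, [[279.8, 254.2]]), ([0.431, 0.286, 0.033], 0.87, [[177.7, 296.2]]), ([0.797, -0.103, 0.034], 0.69, [[354.3, 134.7]])]
fence call [([0.644, -0.19, -0.002], 0.74, [[391.0, 203.1]]), ([0.679, 0.092, 0.0], 0.7, [[269.6, 187.9]])]
fence call [([0.691, 0.09, 0.016], 0.62, [[270.3, 181.1]])]
paint_jar call [([0.781, 0.07, -0.002], 0.7, [[279.1, 146.5]]), ([0.684, 0.093, -0.004], 0.22, [[269.2, 186.4]])]
paint_jar call [([0.769, 0.067, 0.063], 0.89, [[279.9, 141.8]])]
ink_tub call [([0.644, -0.192, -0.002], 0.56, [[392.1, 203.1]])]
ink_tub call [([0.638, -0.183, 0.045], 0.92, [[393.9, 201.2]])]
brush_pot call [([0.592, 0.42, 0.0], 0.97, [[126.7, 224.5]])]
bru
[... 166 characters left out ...]
257.0]]), ([0.443, 0.09, -0.003], 0.58, [[269.4, 291.0]])]
face_left call [([0.523, 0.074, 0.033], 0.95, [[276.7, 253.9]]), ([0.434, 0.287, 0.035], 0.75, [[177.0, 295.0]]), ([0.802, -0.103, 0.032], 0.61, [[354.0, 133.0]]), ([0.402, -0.096, 0.033], 0.6, [[356.3, 311.4]])]
face_right call [([0.329, -0.134, -0.001], 0.93, [[371.9, 344.8]]), ([0.392, 0.216, 0.002], 0.87, [[212.0, 314.0]]), ([0.857, -0.038, 0.001], 0.79, [[324.3, 116.3]]), ([0.445, 0.095, -0.0], 0.55, [[267.1, 289.9]])]
face_right call [([0.402, -0.092, 0.035], 0.9, [[354.5, 311.0]]), ([0.802, -0.101, 0.035], 0.71, [[353.6, 132.5]]), ([0.524, 0.068, 0.033], 0.62, [[279.4, 253.4]]), ([0.434, 0.286, 0.036], 0.59, [[177.2, 295.0]])]
```

View pics/top1.png

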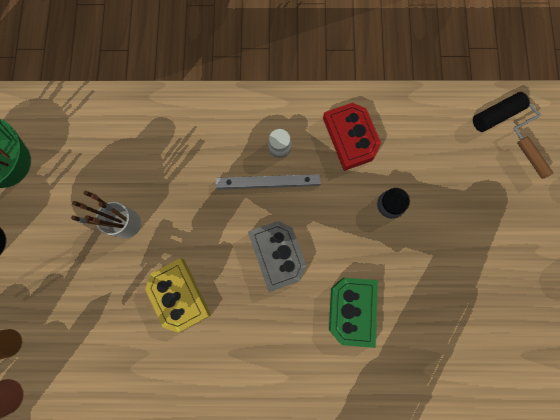

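The picture shows four stone shapes: grey at (278,255), yellow at (177,296), green at (354,312) and red at (352,135). The grey one fits, because the stone is described as grey and the other colours are look-alikes. The fence bar runs from (217,183) to (320,181), the jar is at (279,142), the tub at (394,202) and the pot at (115,220). I'll confirm the grey one in a crop.

Run:
```python
from h import *
im=cv2.imread('pics/top1.png')[165:305,205:335]
cv2.imwrite('pics/crop1.png',cv2.resize(im,None,fx=4.2,fy=4.2,interpolation=cv2.INTER_CUBIC))
m=robot.camera_model('top');R=cv2.Rodrigues(np.array(m['rvec'],float))[0];print(-R.T@np.array(m['tvec'],float).ravel())
```

```text
[0.45348804 0.05734887 0.90708494]
```

View pics/crop1.png

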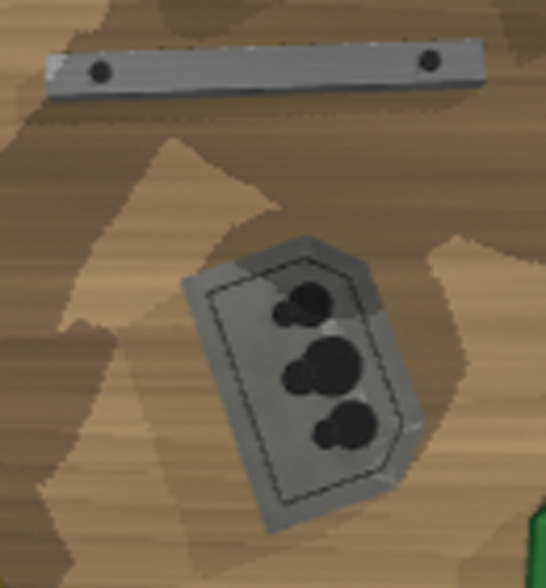

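Run:
```python
from h import *
f=lambda P:(np.array(P,float)+.5)/4.2-.5+np.array([205,165])
c=ray('top',f([(183,282),(268,533),(397,485),(424,425),(368,263),(308,237)]),.034)[:,:2]
m=np.array([(48,-70),(48,70),(-23,70),(-48,45),(-48,-45),(-23,-70)])/1000
# rigid fit
mc,cc=m.mean(0),c.mean(0);H=(m-mc).T@(c-cc);U,S,V=np.linalg.svd(H);Rr=V.T@np.diag([1,np.linalg.det(V.T@U.T)])@U.T
t=cc-Rr@mc;print('stone',t.round(4),np.degrees(np.arctan2(Rr[1,0],Rr[0,0])).round(1),((m@Rr.T+t-c)*1000).round(1).tolist())
print((m@Rr.T+t).round(3).tolist())
print('fence top-front',ray('top',f([(47,97),(485,83)]),.018),'top-back',ray('top',f([(47,56),(485,40)]),.018))
```

```text
stone [0.5231 0.0696] 109.8 [[1.5, 1.7], [-1.1, 0.2], [-1.6, -0.6], [-0.3, -1.7], [0.0, -0.1], [1.4, 0.4]]
[[0.573, 0.138], [0.441, 0.091], [0.465, 0.024], [0.497, 0.009], [0.582, 0.04], [0.597, 0.072]]
fence top-front [[ 0.675   0.2144  0.018 ]
 [ 0.6832 -0.0245  0.018 ]] top-back [[ 0.6981  0.2151  0.018 ]
 [ 0.7074 -0.0249  0.018 ]]
```

The crop shows the grey slab with its straight face on the left, from (183,282) to (268,533), and both cut corners on the right, so it matches the description. The fit residuals are under 2 mm. The stone is at (0.523, 0.070) with yaw 110°. The fence origin is at about (0.679, 0.095) with yaw 2°. I'll turn the tool to match the fence and go to the stone's right side.

Call:
{"op": "play_rows", "data": {"translation": [[0,0,0],[0,0,0],[0,0,0],[0,0,0],[-0.5,-0.9,0],[-0.55,-1,0],[-0.55,-1,0],[-0.55,-1,0]], "twist": [[0,0,-0.97],[0,0,-0.97],[0,0,-0.97],[0,0,-0.97],[0,0,0],[0,0,0],[0,0,0],[0,0,0]], "gripper": [-1,-1,-1,-1,-1,-1,-1,-1]}}

```text
time: 1.55
tool_pos: [0.2822, 0.3615, 0.4048]
ee_rot: [3.141, 0.001, -3.106]
wrist_force: [0.7, 0.6, -0.8]
width: 0.0333
finger_force: 0.0
```

Call:
{"op": "play_rows", "data": {"translation": [[-0.55,-1,0],[-0.55,-1,0],[-0.55,-1,0],[-0.55,-1,0],[-0.55,-1,0],[-0.55,-1,0],[-0.55,-1,0],[-0.55,-1,0]], "twist": [[0,0,0],[0,0,0],[0,0,0],[0,0,0],[0,0,0],[0,0,0],[0,0,0],[0,0,0]], "gripper": [-1,-1,-1,-1,-1,-1,-1,-1]}}

```text
time: 2.35
tool_pos: [0.4692, 0.0473, 0.405]
ee_rot: [3.141, 0.001, -3.108]
wrist_force: [1.0, 0.7, 0.1]
width: 0.0006
finger_force: 0.0
```

Call:
{"op": "play_rows", "data": {"translation": [[-0.6,-1,0],[-0.6,-1,0],[0,0,1],[0,0,1],[0,0,1],[0,0,1],[0,0,0.8],[0,0,0]], "twist": [[0,0,0],[0,0,0],[0,0,0],[0,0,0],[0,0,0],[0,0,0],[0,0,0],[0,0,0]], "gripper": [-1,-1,-1,-1,-1,-1,-1,-1]}}

```text
time: 3.15
tool_pos: [0.5171, -0.0288, 0.2074]
ee_rot: [3.139, -0.011, -3.108]
wrist_force: [-0.2, 0.5, -0.5]
width: 0.0004
finger_force: 0.0
```

Call:
{"op": "play_rows", "data": {"translation": [[0.12,0.35,0],[0.12,0.35,0],[0.12,0.3,0],[0.1,0.3,0],[0,0.3,0],[0,0.3,0],[0,0.3,0],[0,0,0]], "twist": [[0,0,0],[0,0,0],[0,0,0],[0,0,0],[0,0,0],[0,0,0],[0,0,0],[0,0,0]], "gripper": [-1,-1,-1,-1,-1,-1,-1,-1]}}

```text
time: 3.95
tool_pos: [0.4979, 0.06, 0.2143]
ee_rot: [3.14, 0.003, -3.105]
wrist_force: [-0.1, -0.6, -0.1]
width: 0.0004
finger_force: 0.0
```

```bash
cat >> h.py <<'E'
def look(c,near,name=None):
    """stone pose from the nets, hits within 12 cm of near"""
    near=np.array(near)
    im=snap(c,name or 'tmp')
    P={}
    for n in('stone','face_left','face_right'):
        h=[d for d in robot.spot_point(n,c) if d['score']>.3 and np.linalg.norm(np.array(d['centre'][:2])-near)<.12]
        print(n,[(np.round(d['centre'],3).tolist(),round(d['score'],2)) for d in h])
    return im
def fit(c,m):
    m=np.array(m,float);c=np.array(c,float);mc,cc=m.mean(0),c.mean(0);U,S,V=np.linalg.svd((m-mc).T@(c-cc))
    R=V.T@np.diag([1,np.linalg.det(V.T@U.T)])@U.T
    return cc-R@mc,np.degrees(np.arctan2(R[1,0],R[0,0])),((m@R.T+cc-R@mc-c)*1000).round(1)
E
python3 - <<'E'
from h import *
im=look('top',(.52,.1),'top2')
cv2.imwrite('pics/crop2.png',cv2.resize(im[165:305,205:345,::-1],None,fx=4,fy=4,interpolation=cv2.INTER_CUBIC))
E
```

```text
stone []
face_left [([0.47, 0.178, -0.002], 0.85)]
face_right []
```

View pics/crop2.png

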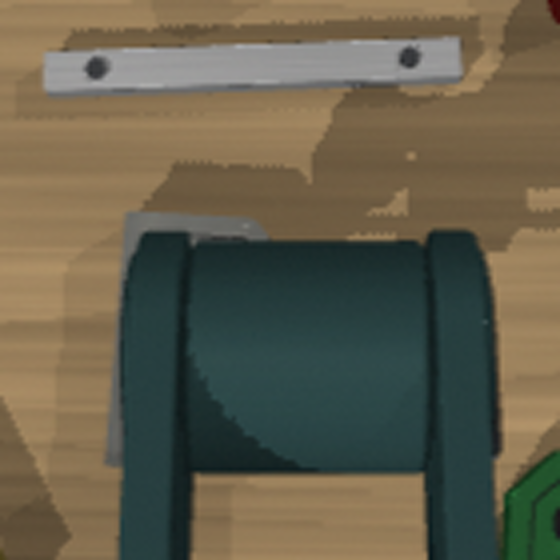

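The arm hides most of the stone. Its straight face shows on the left, from crop (127,212) to (107,463), so the stone has turned about 25° clockwise and moved left.

Run:
```python
from h import *
f=lambda P:(np.array(P,float)+.5)/4-.5+np.array([205,165])
c=ray('top',f([(127,212),(107,463),(247,220)]),.034)[:,:2]
print(c,fit(c,[(.048,-.07),(.048,.07),(-.023,-.07)]))
```

```text
[[0.6028 0.1636]
 [0.4654 0.1711]
 [0.5985 0.0969]] (array([0.5310958 , 0.12067761]), np.float64(87.25758026512098), array([[ 0.5,  1.7],
       [-1.9,  0.9],
       [ 1.4, -2.5]]))
```

Call:
{"op": "play_rows", "data": {"translation": [[0,-0.3,0],[0,0,-0.9],[0,0,-0.9],[-0.63,1,0],[-0.63,1,0],[-0.63,1,0],[-0.63,1,0],[0,0,0.8]], "twist": [[0,0,0],[0,0,0],[0,0,0],[0,0,0],[0,0,0],[0,0,0],[0,0,0],[0,0,0]], "gripper": [-1,-1,-1,-1,-1,-1,-1,-1]}}

```text
time: 4.95
tool_pos: [0.5975, 0.2133, 0.2575]
ee_rot: [3.137, 0.013, -3.104]
wrist_force: [0.8, -0.4, 0.5]
width: 0.0007
finger_force: 0.0
```

Call:
{"op": "play_rows", "data": {"translation": [[0,0,0.9],[0,0,0],[0,-0.25,0],[0,-0.25,0],[0,-0.25,0]], "twist": [[0,0,0],[0,0,0],[0,0,0],[0,0,0],[0,0,0]], "gripper": [-1,-1,-1,-1,-1]}}

```text
time: 5.45
tool_pos: [0.5956, 0.1781, 0.2195]
ee_rot: [3.141, 0.005, -3.108]
wrist_force: [-0.5, -0.7, 0.3]
width: 0.0004
finger_force: 0.0
```

Call:
{"op": "play_rows", "data": {"translation": [[0.05,-0.25,0.15],[0.05,-0.25,0],[0.08,-0.25,0],[0.1,-0.25,0],[0.13,-0.25,0],[0.15,-0.25,0],[0.18,-0.25,0],[0,0,0]], "twist": [[0,0,0],[0,0,0],[0,0,0],[0,0,0],[0,0,0],[0,0,0],[0,0,0],[0,0,0]], "gripper": [-1,-1,-1,-1,-1,-1,-1,-1]}}

```text
time: 6.25
tool_pos: [0.5673, 0.107, 0.2119]
ee_rot: [-3.141, 0.002, -3.109]
wrist_force: [0.7, -0.9, -0.1]
width: 0.0008
finger_force: 0.1
```

Run:
```python
from h import *
for c in('top','side'):look(c,(.52,.1),c+'3')
```

```text
stone [([0.492, 0.081, 0.003], 0.9)]
face_left [([0.462, 0.164, -0.003], 0.64)]
face_right []
stone [([0.493, 0.085, 0.0], 0.66)]
face_left [([0.462, 0.161, 0.002], 0.9)]
face_right []
```

Call:
{"op": "play_rows", "data": {"translation": [[-0.1,0.3,0],[0,0,-0.9],[0,0,-0.9],[1,-0.55,0],[1,-0.55,0],[1,-0.55,0],[1,-0.55,0],[0.05,0,0.8]], "twist": [[0,0,0],[0,0,0],[0,0,0],[0,0,0],[0,0,0],[0,0,0],[0,0,0],[0,0,0]], "gripper": [-1,-1,-1,-1,-1,-1,-1,-1]}}

```text
time: 7.45
tool_pos: [0.4111, 0.0264, 0.2551]
ee_rot: [-3.14, 0.011, -3.109]
wrist_force: [1.7, 0.8, 0.6]
width: 0.0
finger_force: 0.0
```

Call:
{"op": "play_rows", "data": {"translation": [[0,0,0.9],[0,0,0.1],[0,0,0]], "twist": [[0,0,0],[0,0,0],[0,0,0]], "gripper": [-1,-1,-1]}}

```text
time: 7.75
tool_pos: [0.4121, 0.0277, 0.2102]
ee_rot: [3.141, -0.002, -3.107]
wrist_force: [-0.4, 0.1, -0.8]
width: 0.0007
finger_force: 0.0
```

Run:
```python
from h import *
im=look('top',(.52,.1),'top4')
cv2.imwrite('pics/crop4.png',cv2.resize(im[165:325,195:345,::-1],None,fx=3.7,fy=3.7,interpolation=cv2.INTER_CUBIC))
look('side',(.52,.1),'side4')
```

```text
stone [([0.493, 0.081, 0.005], 0.6)]
face_left [([0.461, 0.165, -0.0], 0.83)]
face_right []
stone [([0.493, 0.086, 0.002], 0.95)]
face_left [([0.464, 0.16, 0.0], 0.69)]
face_right [([0.575, 0.081, 0.0], 0.7)]
```

View pics/side4.png

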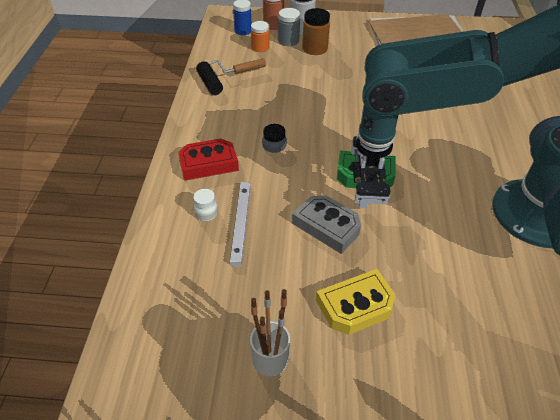

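The side view shows the grey stone at (327,222) with its straight face towards the fence at (240,225) and the finger behind it at (370,200). Nothing else has moved. The stone's yaw is about 54°. I'll push its back on the +y end.

Call:
{"op": "play_rows", "data": {"translation": [[-0.15,0.33,0],[-0.15,0.33,0],[-0.15,0.2,0],[-0.16,0.19,0],[-0.18,0.18,0],[-0.19,0.16,0],[-0.2,0.14,0],[0,0,0]], "twist": [[0,0,0],[0,0,0],[0,0,0],[0,0,0],[0,0,0],[0,0,0],[0,0,0],[0,0,0]], "gripper": [-1,-1,-1,-1,-1,-1,-1,-1]}}

```text
time: 8.95
tool_pos: [0.4575, 0.0905, 0.2105]
ee_rot: [3.141, -0.001, -3.107]
wrist_force: [-1.4, -0.3, -0.0]
width: 0.0002
finger_force: 0.4
```

Run:
```python
from h import *
look('top',(.52,.1));look('side',(.52,.1))
```

```text
stone [([0.53, 0.098, 0.007], 0.96)]
face_left [([0.526, 0.189, 0.0], 0.79), ([0.527, 0.1, 0.005], 0.52)]
face_right [([0.53, 0.102, 0.001], 0.74)]
stone []
face_left [([0.525, 0.183, 0.0], 0.77)]
face_right [([0.607, 0.072, -0.0], 0.91)]
```

Call:
{"op": "play_rows", "data": {"translation": [[-0.22,0.22,0],[-0.23,0.18,0],[-0.24,0.14,0],[-0.25,0.1,0],[-0.2,0.06,0],[0,0,0]], "twist": [[0,0,0],[0,0,0],[0,0,0],[0,0,0],[0,0,0],[0,0,0]], "gripper": [-1,-1,-1,-1,-1,-1]}}

```text
time: 9.95
tool_pos: [0.502, 0.12, 0.2104]
ee_rot: [3.141, -0.001, -3.107]
wrist_force: [-1.1, 0.5, -0.6]
width: 0.0008
finger_force: 0.5
```

Run:
```python
from h import *
look('top',(.56,.1));look('side',(.56,.1))
```

```text
stone []
face_left []
face_right []
stone [([0.566, 0.109, 0.001], 0.83)]
face_left [([0.598, 0.185, -0.002], 0.88)]
face_right [([0.626, 0.049, -0.004], 0.71)]
```

Call:
{"op": "play_rows", "data": {"translation": [[0.4,0,0],[0.2,-0.2,0],[0,-0.22,0],[0,0,0],[0,0,0],[0,0,0],[0,0,0]], "twist": [[0,0,0],[0,0,0],[0,0,0],[0,0,0],[0,0,0],[0,0,0],[0,0,0]], "gripper": [-1,0.25,0.25,0.25,0.25,0.25,0.25]}}

```text
time: 11.05
tool_pos: [0.4788, 0.102, 0.2107]
ee_rot: [3.141, 0.0, -3.107]
wrist_force: [0.1, 0.3, 0.8]
width: 0.0448
finger_force: 0.0
```

Call:
{"op": "play_rows", "data": {"translation": [[0,0,0],[0,0,0],[-0.25,0,0],[-0.25,0,0],[-0.25,0,0],[-0.25,0,0],[-0.25,0,0],[-0.25,0,0]], "twist": [[0,0,0],[0,0,0],[0,0,0],[0,0,0],[0,0,0],[0,0,0],[0,0,0],[0,0,0]], "gripper": [0.25,0.25,0.25,0.25,0.25,0.25,0.25,0.25]}}

```text
time: 11.85
tool_pos: [0.5383, 0.1044, 0.2103]
ee_rot: [3.141, -0.006, -3.107]
wrist_force: [-7.5, 0.5, 4.3]
width: 0.059
finger_force: 3.5
```

Run:
```python
from h import *
look('top',(.6,.1));im=look('side',(.6,.1),'side5')
print(proj('side',[(.68,.1,0)]))
cv2.imwrite('pics/crop5.png',cv2.resize(im[160:290,190:400,::-1],None,fx=3.7,fy=3.7,interpolation=cv2.INTER_CUBIC))
```

```text
stone []
face_left []
face_right []
stone [([0.596, 0.102, 0.001], 0.81)]
face_left [([0.643, 0.17, -0.002], 0.67)]
face_right [([0.648, 0.035, -0.0], 0.58)]
[[246.8 226.2]]
```

View pics/crop5.png

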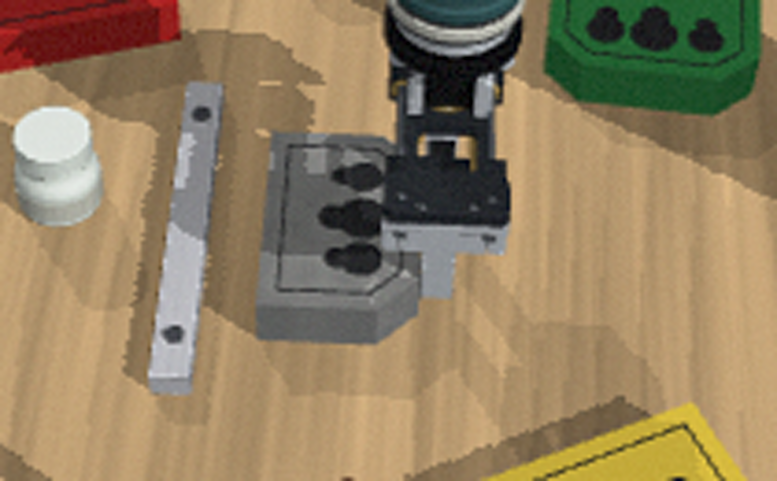

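The crop shows the stone's face parallel to the fence, about 30 mm short of it, with both fingers on its back. I'll go on to the fence and slow down near contact.

Call:
{"op": "play_rows", "data": {"translation": [[-0.2,0,0],[-0.2,0,0],[-0.15,0,0],[-0.1,0,0],[0,0,0]], "twist": [[0,0,0],[0,0,0],[0,0,0],[0,0,0],[0,0,0]], "gripper": [0.25,0.25,0.25,0.25,0.25]}}

```text
time: 12.75
tool_pos: [0.5639, 0.1049, 0.2106]
ee_rot: [-3.142, -0.003, -3.107]
wrist_force: [-4.6, 0.1, 3.4]
width: 0.0591
finger_force: 2.5
```

Call:
{"op": "play_rows", "data": {"translation": [[-0.05,0,0],[-0.05,0,0]], "twist": [[0,0,0],[0,0,0]], "gripper": [0.25,0.25]}}

```text
time: 12.95
tool_pos: [0.5673, 0.105, 0.2106]
ee_rot: [-3.142, -0.005, -3.107]
wrist_force: [-6.5, -0.1, 4.8]
width: 0.0588
finger_force: 3.3
```

Call:
{"op": "play_rows", "data": {"translation": [[-0.05,0,0],[-0.05,0,0]], "twist": [[0,0,0],[0,0,0]], "gripper": [0.25,0.25]}}

```text
time: 13.15
tool_pos: [0.5713, 0.1052, 0.2106]
ee_rot: [-3.142, -0.004, -3.107]
wrist_force: [-6.6, 0.3, 4.1]
width: 0.0588
finger_force: 3.3
```

Call:
{"op": "play_rows", "data": {"translation": [[-0.05,0,0],[-0.05,0,0]], "twist": [[0,0,0],[0,0,0]], "gripper": [0.25,0.25]}}

```text
time: 13.35
tool_pos: [0.5753, 0.1053, 0.2106]
ee_rot: [-3.141, -0.005, -3.107]
wrist_force: [-6.4, -0.8, 4.4]
width: 0.059
finger_force: 3.3
```

Call:
{"op": "play_rows", "data": {"translation": [[-0.04,0,0],[-0.03,0,0]], "twist": [[0,0,0],[0,0,0]], "gripper": [0.25,0.25]}}

```text
time: 13.55
tool_pos: [0.577, 0.1054, 0.2106]
ee_rot: [-3.141, -0.01, -3.107]
wrist_force: [-13.4, -0.7, 9.4]
width: 0.0586
finger_force: 6.9
```

The force has doubled, so the stone has met the fence. I'll press slightly more to seat it.

Call:
{"op": "play_rows", "data": {"translation": [[-0.03,0,0],[0,0,0]], "twist": [[0,0,0],[0,0,0]], "gripper": [0.25,0.25]}}

```text
time: 13.75
tool_pos: [0.5775, 0.1054, 0.2106]
ee_rot: [-3.141, -0.012, -3.107]
wrist_force: [-15.5, -0.8, 11.5]
width: 0.0587
finger_force: 7.5
```

Call:
{"op": "play_rows", "data": {"translation": [[-0.05,0,0],[-0.05,0,0],[0,0,0]], "twist": [[0,0,0],[0,0,0],[0,0,0]], "gripper": [0.25,0.25,0.25]}}

```text
time: 14.05
tool_pos: [0.5794, 0.1055, 0.2106]
ee_rot: [-3.141, -0.021, -3.107]
wrist_force: [-23.9, -1.4, 18.3]
width: 0.0588
finger_force: 12.5
```

Now I'll back straight off, rise and move clear to look.

Call:
{"op": "play_rows", "data": {"translation": [[0.15,0,0],[0.3,0,0],[0.5,0,0],[0,0,-1],[0,0,-1],[0.5,0,-1],[1,0,-1],[1,0,0]], "twist": [[0,0,0],[0,0,0],[0,0,0],[0,0,0],[0,0,0],[0,0,0],[0,0,0],[0,0,0]], "gripper": [0.25,0.25,0.25,0.25,0.25,0.25,0.25,0.25]}}

```text
time: 14.85
tool_pos: [0.4518, 0.101, 0.3726]
ee_rot: [3.141, 0.014, -3.108]
wrist_force: [1.3, -0.4, 0.6]
width: 0.0587
finger_force: 0.0
```

Call:
{"op": "play_rows", "data": {"translation": [[1,0,0],[1,0,0],[0,0,0]], "twist": [[0,0,0],[0,0,0],[0,0,0]], "gripper": [0.25,0.25,0.25]}}

```text
time: 15.15
tool_pos: [0.3679, 0.0983, 0.3662]
ee_rot: [3.141, 0.002, -3.107]
wrist_force: [0.8, -0.3, 0.0]
width: 0.0587
finger_force: 0.0
```

Run:
```python
from h import *
print(np.round(robot.get_obs()['tool_pos'],3))
im=look('top',(.63,.1),'top6')
cv2.imwrite('pics/crop6.png',cv2.resize(im[120:280,180:420,::-1],None,fx=3.3,fy=3.3,interpolation=cv2.INTER_CUBIC))
look('side',(.63,.1),'side6')
for n in['paint_jar','ink_tub','brush_pot']:
    print(n,[(np.round(d['centre'],3).tolist(),round(d['score'],2)) for d in robot.recognise(n,'top')])
```

```text
[0.368 0.098 0.366]
stone [([0.634, 0.102, 0.004], 0.63)]
face_left []
face_right []
stone [([0.631, 0.103, 0.002], 0.92)]
face_left [([0.678, 0.171, -0.003], 0.8)]
face_right [([0.681, 0.03, 0.001], 0.81)]
paint_jar [([0.77, 0.064, 0.063], 0.62)]
ink_tub [([0.639, -0.185, 0.048], 0.55)]
brush_pot [([0.598, 0.416, 0.072], 0.96)]
```

View pics/crop6.png

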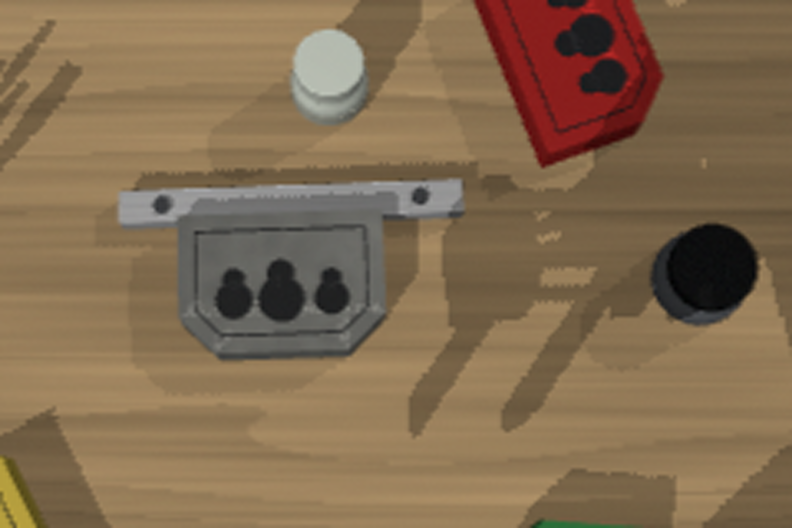

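The stone lies flush with its straight face on the fence, from crop (178,212) to (383,207), inside the bar's ends at 118 and 462. The networks put both face corners on the fence plane, and the jar, tub and pot have not moved.

```bash
python3 -c "
from bench import robot
print(robot.close_job())"
```

```text
the job is handed in; nothing more can be done
None
```

The job is handed in: the camera check showed the grey stone's straight face flat against the fence and within its length, and the jar, tub and pot where they started. The hand-in call gave no verdict.

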